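# Hold the spring clip open around the card's edge

### The job

A drawing is about to be clipped to the upright card: pick up the spring clip from the bench by squeezing its two handles together until the jaws gape wide, then bring it level to the card's free upright edge, about half-way up, so that one jaw is on each face of the card, well past the edge, and nothing of the clip touches the card. Finish there while holding it: keep the handles squeezed and the clip off the bench, still, and do not let go. Do not shove the card stand or disturb the other things on the bench.

Things in the scene. Friction and masses are not known exactly. Their poses are not given: they have to be found in the camera images.
- clip_pivot (a point): Spring clip lying flat: two mirrored steel levers, black grips and jaw tips, on an upright pin; about 120 mm long, 26 mm high (pin 30), 58 mm wide over the handle ends when shut, 90 g. Point on the pivot axis, 13 mm above the underside. x points along the clip's middle line to the jaws (handles at -x), y to the left jaw, z up the pin; the axes stay on the middle line as it opens.
- clip_grip (a point): Where to squeeze: midway between the handles, 46 mm behind the pivot, 13 mm above the underside; axes as clip_pivot. Grips run 20 to 62 mm behind the pivot, 26 mm high. Width over them along y here: about 50 mm shut, 24 mm at the stop (then parallel). Takes about 5 N at first, 9 N at the stop on each handle; 20 to 40 N against the stop is fine.
- jaw_left (a joint): Opening angle of the left jaw lever about the pivot, rad: 0 shut, 0.28 at the stop. Both levers open equally; a spring shuts them when released.
- jaw_right (a joint): The same for the right jaw lever: 0 shut, 0.28 at the stop.
- jaw_left_tip (a point): Middle of the left jaw's tip pad, 50 mm ahead of the pivot when shut. The pad is 7 mm thick, its end about 3 mm ahead of this point. At the stop the two tip points are about 37 mm apart, 47 mm ahead of the pivot, and the jaws gape about 30 mm inside.
- jaw_right_tip (a point): The same for the right jaw's tip pad.
- card_edge (a point): Free upright edge of a stiff brown card, 6 mm thick, 100 mm long, top 120 mm above the bench, in a slotted wooden foot. Point: middle of the edge's thickness, 75 mm above the bench (about half-way up). x runs level from the edge along the card to the foot, y square to its faces, z up. It overhangs the foot (70x60x26 mm) by 30 mm. Stand loose, 0.7 kg.
- card_stand: The card with its wooden foot, loose on the bench; origin under the middle of the foot, 65 mm behind the edge; same axes as card_edge.
- clip: The whole clip, origin on the pivot axis at its underside; same axes as clip_pivot.
- wax_tin: Bystander: round green tin, 86 mm across, 30 mm high, loose between the clip and the card; origin under its centre. Leave it alone.
- sanding_block: Bystander: cork-topped sanding block, 63x119x36 mm, loose near the back of the bench; origin under its centre. Leave it alone.

How it is judged:
By the outcome, as a careful person would: the job done as asked, in the order asked, and still so for the second after the job is handed in, while the arm keeps its last pose, push and grip.
It also fails if it takes over 38 s, if anything falls off the work surface, if the arm or the gripper's body presses on something with over 40 N, if the wrist force passes 120 N, or if a joint passes its speed limit or range.

### The arm

A 7-joint arm with a two-finger parallel gripper is mounted at the origin on the work surface; the furniture and walls round the work are solid. World frame = base frame: x ahead of the robot, y to its left, z up, the work surface at z = 0. Lengths are in m, angles in degrees, forces in N, time in s.
With the tool pointing down it reaches from about 0.425 to 0.875 m from the base axis. Payload 4.7 kg.
Tool frame: the origin (TCP) lies between the finger pads; the fingertips stand 14 mm ahead of it and the grasp point (between the pads) lies 5 mm behind it; z points along the fingers, y is the direction in which the jaws open and shut (so a half turn about z gives the same grasp; the last joint's range is limited). The gripper opens to 87 mm and grips with 3 to 60 N. Pads are 19 mm wide; open, the fingers measure 117 mm over their backs; the gripper's body (75 mm by 190 mm) begins 51 mm behind the grasp point.
Start: joints at [-74.479, 18.392, -4.016, 83.108, 1.295, 78.541, -3.26], TCP at [0.165, 0.629, 0.237] pointing down, gripper open.
Joint ranges: [-163.93, 163.93], [-17.29, 119.83], [-79.2, 71.16], [3.27, 140.29], [-89.18, 269.18], [5.43, 117.66], [-154.24, 154.24]. Speed limits (degrees/s): [147.25, 147.25, 180, 180, 180, 180, 180].

### API

Orientations are given as [roll, pitch, yaw] about the fixed x, y, z axes, in that order (R = Rz(yaw) Ry(pitch) Rx(roll)).
In Python, from rig import telemetry, snapshot, finish_job gives the robot as it stands.
- The arm moves only by the tool arm_command, never from a script. Its argument "commands" is a list of rows, each a list of 3 entries, a list of its own where there are three numbers: the opening, from 0 (shut) to 1 (fully open), then the shift along the tool's x, y, z in mm, then the turn, a rotation vector about the tool's x, y, z in rad. A call has 1 to 12 rows; each row shifts and turns the pose as measured when the row begins, along the tool's axes as they then stand; what a row does not reach is not made up. A row lasts 1/8 s, in which the tool goes at most 62.5 mm and 10.7 degrees, less where a joint would pass 70% of its speed; a pose out of reach is approached as far as the arm can. A call is refused whole if a number of a shift passes 62.5 or a number of a turn 0.188, either way. A call with a gripper value outside its range is refused whole. The fingers move at their own pace and stop on an object; the grip force is fixed at half the most. Time passes only in rows, so rows that do not move let the fingers close. It gives the time, the measured TCP pose, the force and the opening at its end, in the units of the state.
- telemetry.observe(): the state, without advancing time (a new reading comes with each control period).
- snapshot(name): name is "scene" or "side" or "wrist"; returns a dict with "pixels" (420x560x3 uint8, red, green, blue), "camera_matrix" (3x3 intrinsics, pixels), "k1" (the pictures are not rectified: a ray, as slopes to the right and down, at radius r is drawn at 1 + k1 r^2 times it, then the intrinsics apply), "T" (4x4, takes a point from camera to world coordinates); the wrist camera has in their place "T_tool_cam" (4x4, takes a point from camera to tool coordinates, whose origin is the TCP and whose axes are the flange's). Camera axes: x right, y down, z forward; pixel columns grow to the right and rows downward; lengths in m; the calibration is good to about 2 mm. A picture is of the moment at which its call begins: read the wrist's pose just before it. There is no depth.
- finish_job(): hands the job in, once; it reports no verdict.
The state is a dict: "t": time; "joint_positions": joint angles; "joint_vel": joint speeds; "joint_efforts": joint torques, N m; "tcp_pos": TCP position; "tool_rot": TCP orientation; "wrist_force": force on the tool from outside, world axes, zero at the start; "torque": the same for the moment, N m; "gripper_width": finger opening in m.
Only numpy, scipy, OpenCV 4.12 (cv2) and the standard library are available. Lean on these libraries where they do the work, as an engineer would, in place of code of your own. Each camera call takes 0.05 s, during which the arm holds its last target.

## Working session

There is one attempt and no reset: what is moved stays moved. The work goes in short steps, Python scripts to look and compute and a tool call to move; the robot and the scene stay as the last step left them, time stands still between calls to the robot, and variables do not carry over. Pictures are saved under pics/ and viewed, and the job is handed in when it is done.

Besides the shell and the picture viewer there is one more tool, called after "Emit:" as name(argument=value, ...), one argument or row to a line, values as JSON. arm_command: Moves the arm, as the interface text tells. Its arguments: {"type":"object","properties":{"commands":{"type":"array"}},"required":["commands"]}

```bash
ls; mkdir -p pics; cat > h.py <<'E'
import numpy as np, cv2
from rig import telemetry, snapshot, finish_job
from scipy.spatial.transform import Rotation as R
def toolT(s):
    T=np.eye(4);T[:3,:3]=R.from_euler('xyz',s['tool_rot'],degrees=True).as_matrix();T[:3,3]=s['tcp_pos'];return T
def snap(name,fn):
    s=telemetry.observe(); d=snapshot(name)
    if name=='wrist': d['T']=toolT(s)@np.array(d['T_tool_cam'])
    cv2.imwrite('pics/'+fn+'.png',np.ascontiguousarray(d['pixels'][:,:,::-1]))
    np.savez('pics/'+fn+'.npz',**{k:np.array(d[k]) for k in ('pixels','camera_matrix','k1','T')})
    return d
def load(fn): return dict(np.load('pics/'+fn+'.npz'))
def ray(d,uv):
    K=np.array(d['camera_matrix']);k=float(d['k1'])
    p=cv2.undistortPoints(np.array(uv,float).reshape(-1,1,2),K,np.array([k,0,0,0.]),None,None).reshape(-1,2)
    T=np.array(d['T']); v=np.c_[p,np.ones(len(p))]@T[:3,:3].T
    return T[:3,3],v
def onz(d,uv,z):
    o,v=ray(d,uv); return o+v*((z-o[2])/v[:,2])[:,None]
def proj(d,P):
    T=np.linalg.inv(np.array(d['T']));P=np.atleast_2d(P)
    c=P@T[:3,:3].T+T[:3,3]
    q,_=cv2.projectPoints(c,np.zeros(3),np.zeros(3),np.array(d['camera_matrix']),np.array([float(d['k1']),0,0,0.]))
    return q.reshape(-1,2)
E
python3 - <<'E'
from h import *
print(telemetry.observe())
for n in ('scene','side','wrist'):
    d=snap(n,n+'0'); print(n,np.round(d['T'],3).tolist(),d['camera_matrix'],d['k1'])
E
```

```text
pics
{'t': 0.0, 'joint_positions': array([-74.48025757,  18.43963172,  -4.01398898,  83.17492162,
         1.29683084,  78.5421302 ,  -3.25961238]), 'joint_vel': array([-0.07699536, -0.02914645, -0.07463007, -0.00262865,  0.03932324,
       -0.03785721, -0.05639736]), 'joint_efforts': array([-4.23889978e-04, -4.91279840e+01, -4.04216694e-01, -3.12525129e+01,
       -6.39966619e-02,  4.39159304e-02,  1.91307240e-04]), 'tcp_pos': array([0.16501243, 0.62815218, 0.23545465]), 'tool_rot': array([-1.79888657e+02,  8.11044345e-03,  1.65289305e+02]), 'wrist_force': array([-0.46110153,  0.4971703 , -0.09898543]), 'torque': array([-0.0013177,  0.0423784, -0.0196445]), 'gripper_width': 0.08697080995110312}
scene [[-0.894, -0.291, 0.34, 0.215], [-0.447, 0.57, -0.689, 0.482], [0.007, -0.769, -0.64, 0.623], [0.0, 0.0, 0.0, 1.0]] [[426.82279201   0.         278.84576088]
 [  0.         426.82279201 219.90639599]
 [  0.           0.           1.        ]] 0.04451602342636903
side [[0.897, -0.276, 0.344, 0.207], [-0.441, -0.558, 0.703, -0.73], [-0.002, -0.783, -0.623, 0.613], [0.0, 0.0, 0.0, 1.0]] [[450.46404637   0.         280.79876123]
 [  0.         450.46404637 216.20651582]
 [  0.           0.           1.        ]] 0.0375540602411909
wrist [[0.253, 0.93, 0.268, 0.091], [0.967, -0.243, -0.072, 0.648], [-0.002, 0.277, -0.961, 0.385], [0.0, 0.0, 0.0, 1.0]] [[368.37004087   0.         276.10263984]
 [  0.         368.37004087 210.06761856]
 [  0.           0.           1.        ]] 0.013454930133869369
```

View pics/scene0.png

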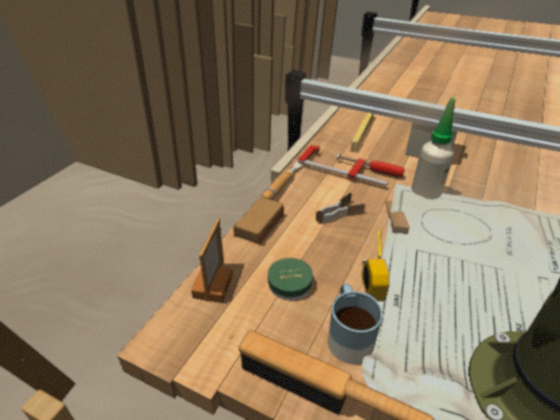

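View pics/side0.png

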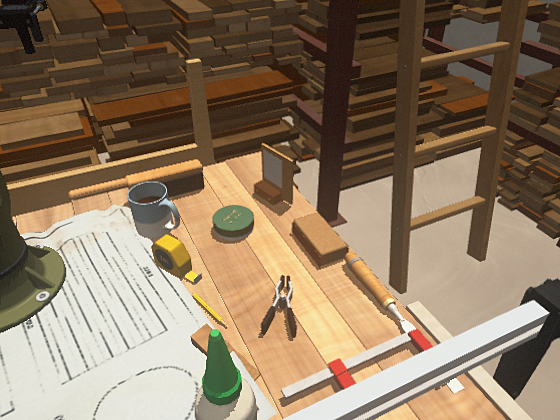

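View pics/wrist0.png

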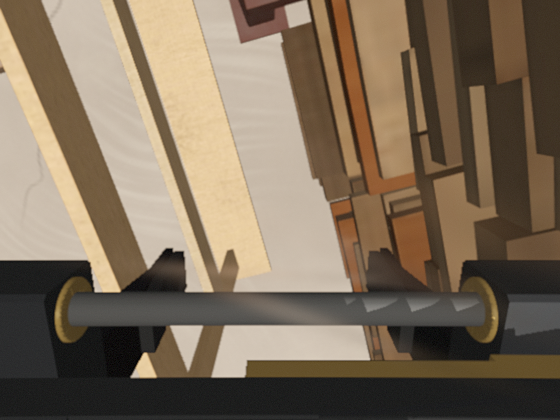

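The scene camera has the clip near (340,208), the card near (212,260) and the tin at (290,278). The side camera has them at (282,305), (278,172) and (233,222). I'll enlarge the crops.

```bash
python3 - <<'E'
from h import *
a=load('scene0');b=load('side0')
def crop(d,x,y,w,h,f,fn):
    im=d['pixels'][y:y+h,x:x+w,::-1]; cv2.imwrite('pics/'+fn+'.png',cv2.resize(im,None,fx=f,fy=f,interpolation=cv2.INTER_CUBIC))
crop(a,180,180,200,140,4,'sc_c'); crop(b,240,130,110,80,7,'si_card'); crop(b,240,260,80,85,7,'si_clip')
print(onz(a,[(340,208),(212,290),(290,278),(260,220)],0.01)); print(onz(b,[(282,305),(270,195),(233,222),(320,240)],0.01))
E
```

```text
[[ 0.43294506 -0.28073266  0.01      ]
 [ 0.55981047  0.06217869  0.01      ]
 [ 0.4427077  -0.03081737  0.01      ]
 [ 0.57760747 -0.15804869  0.01      ]]
[[ 0.43346212 -0.27072115  0.01      ]
 [ 0.55206858  0.03106954  0.01      ]
 [ 0.44059771 -0.02248424  0.01      ]
 [ 0.57662851 -0.15375988  0.01      ]]
```

View pics/sc_c.png

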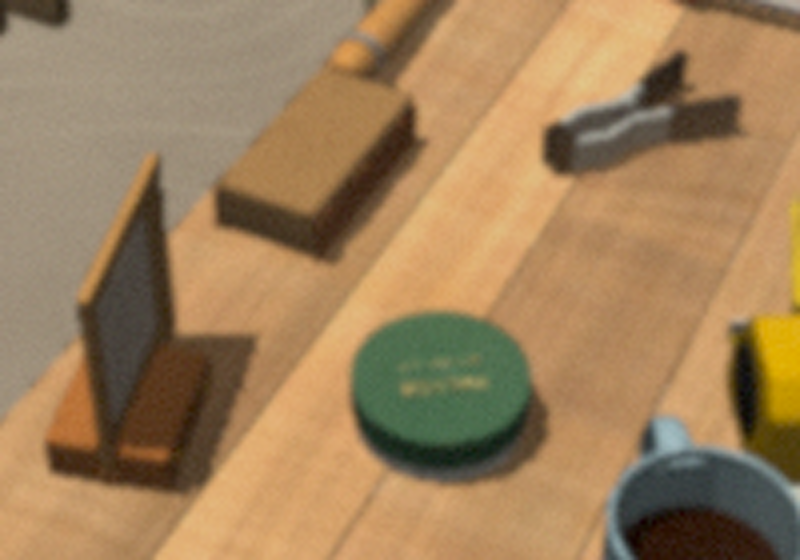

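View pics/si_card.png

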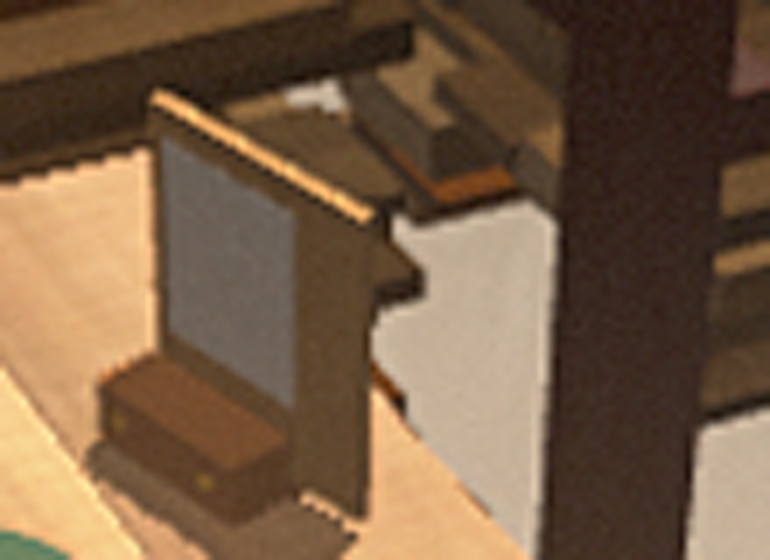

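View pics/si_clip.png

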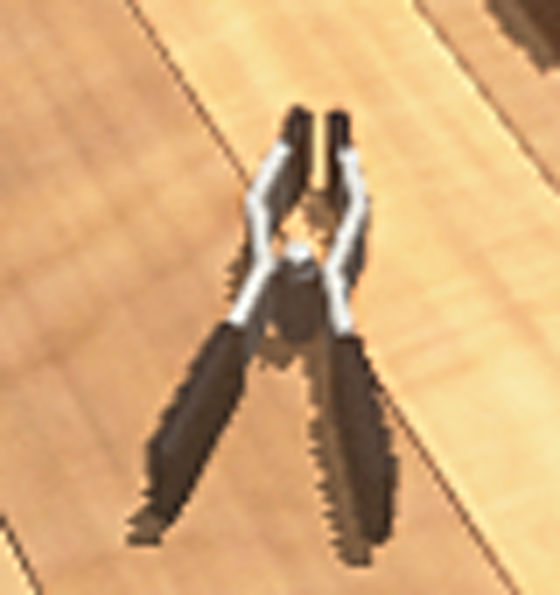

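```bash
python3 - <<'E'
from h import *
a=load('scene0');b=load('side0')
print('card top scene (mount end, free end)',onz(a,[(201.2,255.5),(218.7,219.5)],0.12)); print('side',onz(b,[(262.5,143.2),(293.3,160.8)],0.12))
c=lambda x,y:(240+x/7,260+y/7)
print('clip pin',onz(b,[c(298,247)],.03))
print('jaw tips',onz(b,[c(299,108),c(340,112)],.026),'handle ends',onz(b,[c(158,500),c(380,535)],.026))
s=lambda x,y:(180+x/4,180+y/4)
print('clip scene: jaw, handles',onz(a,[s(560,128),s(683,60),s(738,100)],.026))
E
```

```text
card top scene (mount end, free end) [[ 0.55550163  0.08275632  0.12      ]
 [ 0.58068074 -0.00983222  0.12      ]]
side [[ 0.55692913  0.07587519  0.12      ]
 [ 0.58383273 -0.01959304  0.12      ]]
clip pin [[ 0.43621057 -0.26738105  0.03      ]]
jaw tips [[ 0.45879065 -0.22239562  0.026     ]
 [ 0.46757088 -0.22830691  0.026     ]] handle ends [[ 0.37618427 -0.31734472  0.026     ]
 [ 0.41673045 -0.34792051  0.026     ]]
clip scene: jaw, handles [[ 0.46201997 -0.22682442  0.026     ]
 [ 0.42201153 -0.31892313  0.026     ]
 [ 0.38135857 -0.29661588  0.026     ]]
```

Emit:
arm_command(
  commands=[
    [1, [-60, -7, -3], [0, 0, 0.095]],
    [1, [-60, -7, -3], [0, 0, 0.095]],
    [1, [-60, -7, -3], [0, 0, 0.095]],
    [1, [-60, -7, -3], [0, 0, 0.095]],
    [1, [-60, -7, -3], [0, 0, 0.095]],
    [1, [-60, -7, -3], [0, 0, 0.095]],
    [1, [-60, -7, -3], [0, 0, 0.095]],
    [1, [-60, -7, -3], [0, 0, 0.095]],
    [1, [-60, -7, -3], [0, 0, 0.095]],
    [1, [-60, -7, -3], [0, 0, 0.095]],
  ],
)

```text
t: 1.4
tcp_pos: [0.5725, 0.2007, 0.2607]
tool_rot: [-179.6, 0.1, 109.9]
wrist_force: [0.8, 0.0, 0.1]
gripper_width: 0.0867
```

```bash
python3 - <<'E'
from h import *
s=telemetry.observe();print(s['t'],s['tcp_pos'],s['tool_rot'],s['joint_positions'],s['wrist_force'])
b=load('side0');a=load('scene0')
print('bottle base-ish',onz(a,[(425,195)],0.0)); 
top_s=ray(a,[(451,100)]);top_b=ray(b,[(214,331)])
A=[];B=[]
for o,v in (top_s,top_b):
    v=v[0]/np.linalg.norm(v[0]);M=np.eye(3)-np.outer(v,v);A.append(M);B.append(M@o)
print('bottle top',np.linalg.lstsq(np.vstack(A),np.hstack(B),rcond=None)[0])
E
```

```text
1.4 [0.57247794 0.20071829 0.26068827] [-1.79584092e+02  1.04395173e-01  1.09890875e+02] [-39.69467926  13.04188695  21.22558189  88.03534546  -4.6425758
  80.22719924   1.74421092] [0.82365876 0.01001491 0.14648784]
bottle base-ish [[ 0.26945275 -0.43604744  0.        ]]
bottle top [ 0.27167894 -0.44533627  0.23961854]
```

Emit:
arm_command(
  commands=[
    [1, [-56, -13, 2], [0, 0, 0.092]],
    [1, [-56, -13, 2], [0, 0, 0.092]],
    [1, [-56, -13, 2], [0, 0, 0.092]],
    [1, [-56, -13, 2], [0, 0, 0.092]],
    [1, [-56, -13, 2], [0, 0, 0.092]],
    [1, [-56, -13, 3], [0, 0, 0.092]],
    [1, [-56, -13, 3], [0, 0, 0.092]],
    [1, [-56, -13, 3], [0, 0, 0.092]],
    [1, [-56, -13, 3], [0, 0, 0.092]],
    [1, [-40, -8, 3], [0, 0, 0.09]],
    [1, [0, 0, 0], [0, 0, 0]],
  ],
)

```text
t: 2.78
tcp_pos: [0.4058, -0.3381, 0.2369]
tool_rot: [-180.0, 0.5, 54.8]
wrist_force: [1.4, 0.2, 0.0]
gripper_width: 0.0867
```

```bash
python3 - <<'E'
from h import *
s=telemetry.observe();print(s['t'],s['tcp_pos'],s['tool_rot'],s['joint_positions'],s['wrist_force'])
d=snap('wrist','w1'); snap('scene','s1')
print(proj(d,[(.436,-.267,.03),(.463,-.225,.026),(.397,-.333,.026)]))
E
```

```text
2.775 [ 0.40578896 -0.33809616  0.23688675] [-179.95481696    0.49429548   54.77583376] [ -9.35675796   3.50273447  48.25327256 101.8214948   -2.18257078
  75.86837852   4.15261649] [1.35381801 0.19345079 0.03133617]
[[259.03712366 101.45092384]
 [256.07574058  43.1444492 ]
 [266.46023313 181.5760754 ]]
```

View pics/w1.png

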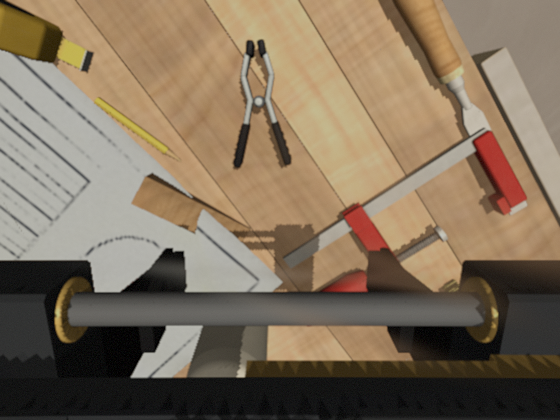

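The wrist view shows the clip whole: pin at (258,101), jaw ends near (250,43) and (262,43), handle ends near (239,163) and (288,160).

```bash
python3 - <<'E'
from h import *
d=load('w1'); im=d['pixels']; g=cv2.cvtColor(im,cv2.COLOR_RGB2HSV)
roi=np.zeros(im.shape[:2],np.uint8); roi[35:172,225:300]=1
dark=((im.max(2)<55)&(roi>0)).astype(np.uint8)
n,l,st,c=cv2.connectedComponentsWithStats(dark)
for i in range(1,n):
    if st[i][4]>15: print(st[i],c[i], onz(d,[c[i]],.026))
cv2.imwrite('pics/w1c.png',cv2.resize(im[30:175,215:305,::-1],None,fx=4,fy=4,interpolation=cv2.INTER_CUBIC))
cv2.imwrite('pics/w1m.png',cv2.resize(dark[30:175,215:305]*255,None,fx=4,fy=4))
cv2.imwrite('pics/w1j.png',np.hstack([cv2.imread('pics/w1c.png'),cv2.imread('pics/w1m.png')]))
E
```

```text
[247  41   7  17  95] [249.97894737  48.85263158] [[ 0.45575512 -0.22563388  0.026     ]]
[258  41   7  16  72] [261.04166667  47.98611111] [[ 0.46430016 -0.23078152  0.026     ]]
[272 123  18  41 223] [280.78923767 143.19282511] [[ 0.43033335 -0.31024861  0.026     ]]
[234 125  15  42 311] [241.02250804 145.40514469] [[ 0.39767831 -0.28982004  0.026     ]]
```

View pics/w1j.png

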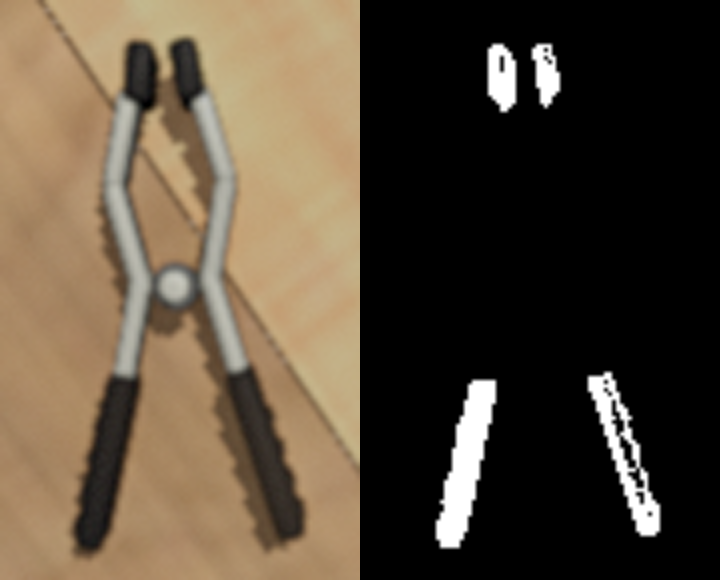

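```bash
python3 - <<'E'
from h import *
d=load('w1'); c=lambda x,y:(215+(x+.5)/4-.5,30+(y+.5)/4-.5)
p=onz(d,[c(176,286)],.03)[0]
q=onz(d,[c(122,378),c(90,545),c(243,372),c(290,532),c(142,46),c(186,42)],.026)
jm=(q[4]+q[5])/2; hm=(q[1]+q[3])/2; hs=(q[0]+q[2])/2
ang=lambda v:np.degrees(np.arctan2(v[1],v[0]))
print('pin',p,'jm',jm,'hm',hm,'hs',hs)
print(ang(jm-hm),ang(jm-p),ang(p-hm),ang(hs-hm), np.linalg.norm((jm-hm)[:2]))
# side-view cross check
b=load('side0');print('side pin',onz(b,[(282.6,295.5)],.03))
s=telemetry.observe();T=toolT(s)
for th in (57,59,61):
    u=np.array([np.cos(np.radians(th)),np.sin(np.radians(th)),0]); g=p-.046*u; g[2]=.017
    print(th,g,'tool delta mm',np.linalg.inv(T)@np.r_[g,1]*1000)
E
```

```text
pin [ 0.43585804 -0.26654718  0.03      ] jm [ 0.46388263 -0.22310534  0.026     ] hm [ 0.40360114 -0.31643153  0.026     ] hs [ 0.42505042 -0.28372121  0.026     ]
57.14067017857298 57.173698135032296 57.11192776783327 56.74576717466965 0.11110191248729585
side pin [[ 0.43604179 -0.26783098  0.03      ]]
57 [ 0.41080464 -0.30512603  0.017     ] tool delta mm [  27.1773221   -15.26305397  219.66814079 1000.        ]
59 [ 0.41216629 -0.30597688  0.017     ] tool delta mm [  27.25627069  -13.65937567  219.66638239 1000.        ]
61 [ 0.4135568  -0.30677969  0.017     ] tool delta mm [  27.39113721  -12.05942994  219.66420877 1000.        ]
```

Emit:
arm_command(
  commands=[
    [1, [14, -8, 45], [0, 0, -0.02]],
    [1, [13, -7, 50], [0, 0, -0.02]],
    [1, [0, 0, 45], [0, 0, 0]],
    [1, [0, 0, 0], [0, 0, 0]],
  ],
)

```text
t: 3.38
tcp_pos: [0.4178, -0.2977, 0.0937]
tool_rot: [179.9, 0.3, 58.4]
wrist_force: [-0.4, 0.7, -0.2]
gripper_width: 0.0871
```

```bash
cat > st.py <<'E'
from h import *
import sys
s=telemetry.observe();T=toolT(s);print(s['t'],s['tcp_pos'],s['tool_rot'],s['joint_positions'].round(1),s['wrist_force'].round(2),s['gripper_width'])
E
python3 - <<'E'
from st import *
d=snap('wrist','w2'); snap('side','s2')
E
```

```text
3.375 [ 0.41775208 -0.29769391  0.09370931] [179.92447469   0.26629274  58.38895564] [ -9.4  10.8  45.7 113.5  -8.7  59.2   8.7] [-0.36  0.74 -0.25] 0.08708122147137264
```

View pics/w2.png

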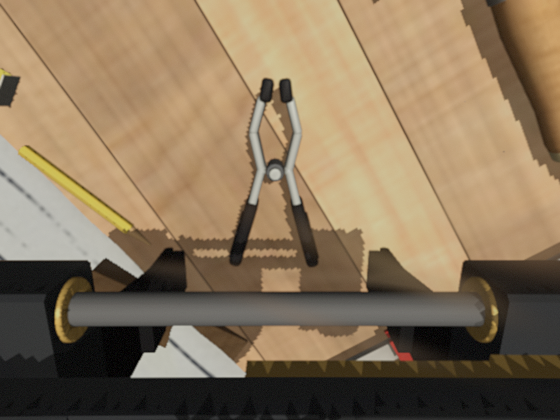

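View pics/s2.png

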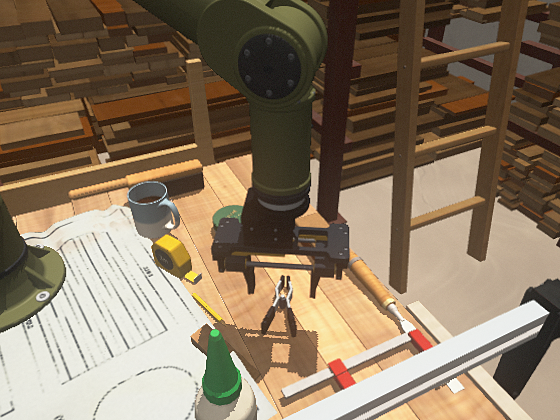

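Pin at (274,172), handle ends at (236,258) and (312,258): the clip is centred between the fingers. I'll measure what offset is left.

```bash
python3 - <<'E'
from h import *
d=load('w2'); im=d['pixels']
cv2.imwrite('pics/w2c.png',cv2.resize(im[70:270,220:330,::-1],None,fx=3,fy=3,interpolation=cv2.INTER_CUBIC))
E
```

```text
(no output)
```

View pics/w2c.png

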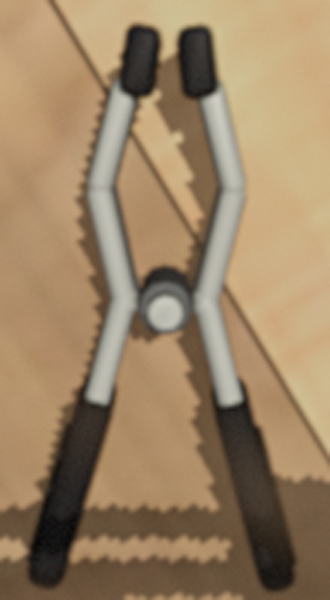

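```bash
python3 - <<'E'
from h import *
d=load('w2'); c=lambda x,y:(220+(x+.5)/3-.5,70+(y+.5)/3-.5)
p=onz(d,[c(164,312)],.03)[0]
q=onz(d,[c(96,400),c(48,570),c(231,402),c(278,572),c(144,35),c(195,35)],.026)
jm=(q[4]+q[5])/2; hm=(q[1]+q[3])/2; hs=(q[0]+q[2])/2
ang=lambda v:np.degrees(np.arctan2(v[1],v[0]))
print('pin',p,'jm',jm,'hm',hm)
print(ang(jm-hm),ang(jm-p),ang(p-hm),ang(hs-hm))
th=np.radians(ang(jm-hm))
T=toolT(telemetry.observe());u=np.array([np.cos(th),np.sin(th),0]); g=p-.046*u; g[2]=.017
print(g,np.linalg.inv(T)@np.r_[g,1]*1000)
E
```

```text
pin [ 0.43550884 -0.26639875  0.03      ] jm [ 0.46319301 -0.223422    0.026     ] hm [ 0.40562093 -0.31444462  0.026     ]
57.686521386964266 57.211730351757545 58.11548043117729 58.17483845194862
[ 0.41091949 -0.30527501  0.017     ] [  -9.20913314   -5.93700785   80.36750785 1000.        ]
```

```bash
python3 - <<'E'
from st import *
d=load('w2');print(np.round(np.linalg.inv(T)@d['T'],4))
print(proj(d,[(T@[0,y,z,1])[:3] for y,z in ((0,0),(.0435,0),(-.0435,0),(0,.08))]))
p=[0.43550884,-0.26639875,0.03,1]; print(np.linalg.inv(T)@p)
E
```

```text
3.475 [ 0.42035069 -0.29994954  0.0973846 ] [179.49733493   0.19554125  58.33579042] [ -9.4  10.6  45.8 113.2  -8.6  59.2   8.7] [-0.03 -0.2   0.29] 0.08726514882711126
[[ 0.0014 -0.9602 -0.2794  0.0765]
 [ 1.      0.0035 -0.0073 -0.0026]
 [ 0.008  -0.2794  0.9601 -0.1455]
 [ 0.      0.      0.      1.    ]]
[[284.52365751 285.13532099]
 [384.41582382 285.72425072]
 [185.07515501 284.69593494]
 [282.78957518 226.2512309 ]]
[ 0.03674327 -0.00530035  0.06721568  1.        ]
```

Emit:
arm_command(
  commands=[
    [1, [-8, -3, 30], [0, 0, 0.01]],
    [1, [0, 0, 30], [0, 0, 0]],
    [1, [0, 0, 0], [0, 0, 0]],
    [1, [0, 0, 0], [0, 0, 0]],
  ],
)

```text
t: 3.98
tcp_pos: [0.4231, -0.3089, 0.0461]
tool_rot: [178.5, -0.0, 58.0]
wrist_force: [0.1, 0.4, 1.5]
gripper_width: 0.087
```

```bash
python3 - <<'E'
from h import *
for i in range(4):
    s=telemetry.observe();print(s['t'],s['tcp_pos'],s['tool_rot'],s['wrist_force']); d=snap('wrist' if i%2 else 'scene','w3%d'%i)
E
```

```text
3.975 [ 0.42306783 -0.30892988  0.04611502] [ 1.78521349e+02 -1.89599232e-02  5.79827227e+01] [0.11074095 0.41942448 1.47584352]
4.025 [ 0.42311031 -0.30882806  0.04611276] [ 1.78513045e+02 -3.37112446e-02  5.79868599e+01] [0.48863852 0.15164008 0.64623691]
4.075 [ 0.42286393 -0.30864204  0.04579464] [ 1.78535782e+02 -3.66063516e-02  5.79874813e+01] [ 0.34078436 -0.12857166  0.43587229]
4.125 [ 0.42250938 -0.30848578  0.04543566] [ 1.78572281e+02 -3.38028658e-02  5.79822321e+01] [-0.15726554 -0.46643655 -0.16791653]
```

View pics/w33.png

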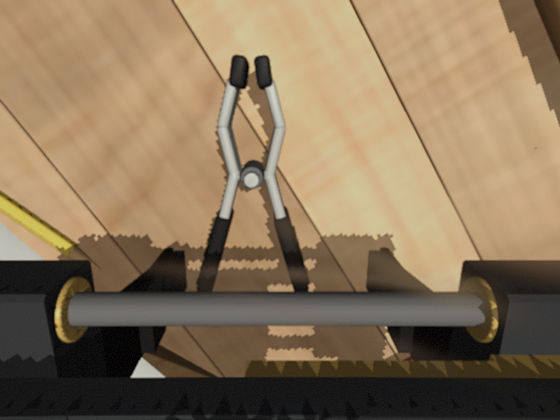

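```bash
cat > clip.py <<'E'
from st import *
g=np.array([.4110,-.3053,.0185]); yaw=57.5
u=R.from_euler('xyz',[180,0,yaw],degrees=True)
print('shift',((np.linalg.inv(T)@np.r_[g,1])[:3]*1000).round(1),'turn',(R.from_matrix(T[:3,:3]).inv()*u).as_rotvec().round(3))
E
python3 clip.py; python3 - <<'E'
from h import *
d=load('w33'); print(onz(d,[(251,179)],.03), onz(d,[(239,60),(263,60)],.026).mean(0))
E
```

```text
4.175 [ 0.42221491 -0.30829387  0.04505435] [ 1.78607222e+02 -2.97056659e-02  5.79809122e+01] [ -6.4  15.9  44.5 115.4 -14.1  52.6  13.4] [-0.65 -0.29 -0.28] 0.08704413608602334
shift [ -3.4 -11.7  26.3] turn [ 0.024 -0.001  0.008]
[[ 0.43562766 -0.26622597  0.03      ]] [ 0.46310936 -0.22377774  0.026     ]
```

Emit:
arm_command(
  commands=[
    [1, [-3, -12, 0], [0.024, 0, 0.008]],
    [1, [0, 0, 0], [0, 0, 0]],
  ],
)

```text
t: 4.42
tcp_pos: [0.4098, -0.3043, 0.0455]
tool_rot: [-180.0, -0.1, 57.5]
wrist_force: [-0.5, -0.4, -0.1]
gripper_width: 0.087
```

```bash
python3 clip.py
```

```text
4.425 [ 0.40977174 -0.30427452  0.04545114] [-1.79957338e+02 -6.25945932e-02  5.74881494e+01] [ -6.5  15.4  44.9 115.9 -13.5  53.9  12.9] [-0.46 -0.36 -0.09] 0.08704732871032654
shift [-0.2  1.6 26.9] turn [-0.001 -0.001 -0.   ]
```

Emit:
arm_command(
  commands=[
    [1, [0, 0, 13], [0, 0, 0]],
    [1, [0, 0, 8], [0, 0, 0]],
    [1, [0, 0, 0], [0, 0, 0]],
  ],
)

```text
t: 4.8
tcp_pos: [0.4095, -0.3039, 0.0225]
tool_rot: [-179.9, -0.1, 57.5]
wrist_force: [-0.5, -0.5, 0.5]
gripper_width: 0.087
```

```bash
python3 clip.py
```

```text
4.8 [ 0.409452   -0.30388574  0.02252439] [-1.79909961e+02 -5.86135275e-02  5.74930869e+01] [ -5.3  17.7  43.9 116.7 -15.7  51.5  14.6] [-0.53 -0.47  0.46] 0.0869872647009671
shift [-0.4  2.1  4. ] turn [-0.002 -0.001 -0.   ]
```

Emit:
arm_command(
  commands=[
    [1, [0, 2, 5], [0, 0, 0]],
    [1, [0, 0, 0], [0, 0, 0]],
    [0, [0, 0, 0], [0, 0, 0]],
    [0, [0, 0, 0], [0, 0, 0]],
    [0, [0, 0, 0], [0, 0, 0]],
    [0, [0, 0, 0], [0, 0, 0]],
    [0, [0, 0, 0], [0, 0, 0]],
    [0, [0, 0, 0], [0, 0, 0]],
  ],
)

```text
t: 5.8
tcp_pos: [0.4115, -0.3053, 0.0174]
tool_rot: [-179.9, -0.1, 57.5]
wrist_force: [-1.2, 1.2, 0.4]
gripper_width: 0.0353
```

```bash
python3 clip.py; python3 -c "
from h import *
snap('wrist','w4');snap('side','s4')"
```

```text
5.8 [ 0.41148927 -0.30531345  0.01744556] [-1.79937974e+02 -5.16890319e-02  5.74947020e+01] [ -4.9  18.6  43.6 116.5 -16.4  51.   15.2] [-1.22  1.17  0.38] 0.03527890310464618
shift [-0.3 -0.4 -1.1] turn [-0.001 -0.001 -0.   ]
```

View pics/w4.png

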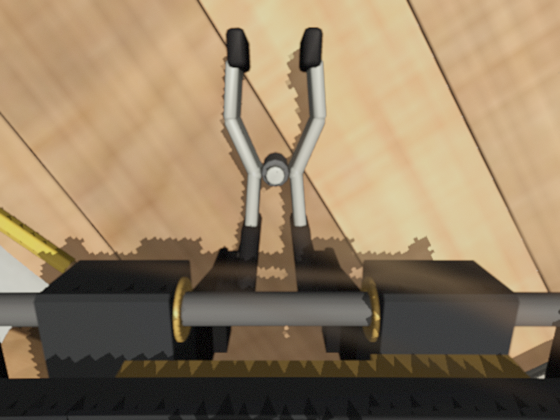

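Jaws are opening: tips now at (238,45) and (312,45), symmetric about the pin at (275,174). The fingers are still closing.

Emit:
arm_command(
  commands=[
    [0, [0, 0, 0], [0, 0, 0]],
    [0, [0, 0, 0], [0, 0, 0]],
    [0, [0, 0, 0], [0, 0, 0]],
    [0, [0, 0, 0], [0, 0, 0]],
  ],
)

```text
t: 6.4
tcp_pos: [0.4113, -0.3052, 0.0175]
tool_rot: [-179.9, -0.1, 57.5]
wrist_force: [-0.4, 0.6, 0.8]
gripper_width: 0.0223
```

```bash
python3 clip.py; python3 -c "
from h import *
d=snap('wrist','w5');snap('side','s5')
"
```

```text
6.4 [ 0.41130432 -0.30516935  0.01747688] [-1.79904363e+02 -6.02484664e-02  5.74957573e+01] [ -4.9  18.5  43.6 116.5 -16.4  51.1  15.2] [-0.4   0.6   0.79] 0.022287531365062275
shift [-0.3 -0.2 -1. ] turn [-0.002 -0.001 -0.   ]
```

View pics/w5.png

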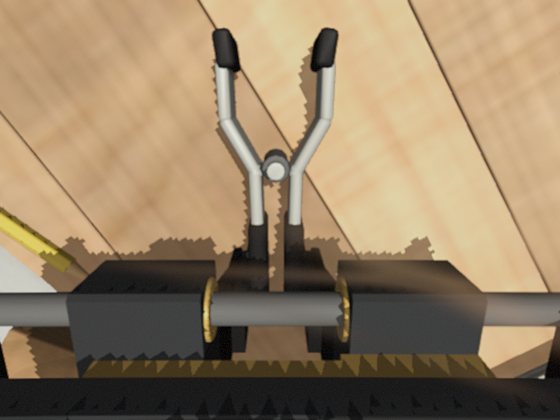

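Handles are squeezed parallel at 22 mm and the jaws gape wide. Next I lift, then swing to a standoff off the card.

Emit:
arm_command(
  commands=[
    [0, [0, 0, -8], [0, 0, 0]],
    [0, [0, 0, -20], [0, 0, 0]],
    [0, [0, 0, -30], [0, 0, 0]],
    [0, [0, 0, -30], [0, 0, 0]],
    [0, [0, 0, -18], [0, 0, 0]],
    [0, [0, 0, 0], [0, 0, 0]],
  ],
)

```text
t: 7.25
tcp_pos: [0.4115, -0.306, 0.1282]
tool_rot: [180.0, -0.0, 57.4]
wrist_force: [-0.1, 0.6, -1.4]
gripper_width: 0.0222
```

```bash
python3 st.py; python3 -c "
from h import *
d=snap('wrist','w6');snap('side','s6')
"
```

```text
7.25 [ 0.41148799 -0.30600893  0.12817871] [ 1.79991733e+02 -3.97755344e-02  5.74246026e+01] [-10.2   7.9  47.3 111.5  -6.6  63.2   7.3] [-0.07  0.63 -1.38] 0.022152250719057902
```

View pics/s6.png

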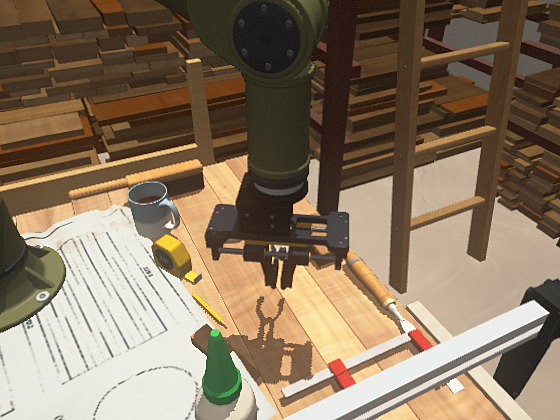

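View pics/w6.png

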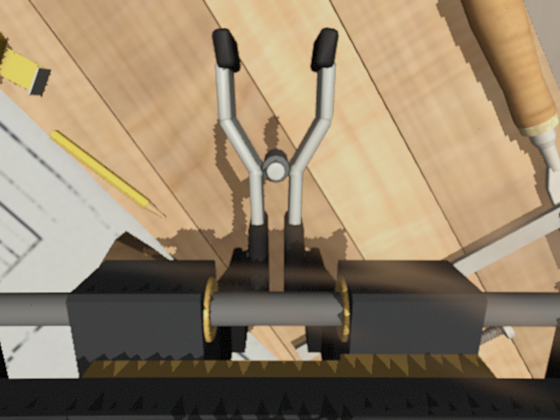

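The clip is off the bench with its shadow below it. In the wrist view the pin sits at (275,169) and the tips at (226,48) and (325,48), unchanged from before the lift, so it did not slip.

Emit:
arm_command(
  commands=[
    [0, [24, 9, 0], [0, 0, -0.084]],
    [0, [24, 11, 0], [0, 0, -0.084]],
    [0, [23, 13, 0], [0, 0, -0.084]],
    [0, [22, 15, 0], [0, 0, -0.084]],
    [0, [20, 16, 0], [0, 0, -0.084]],
    [0, [19, 18, 0], [0, 0, -0.084]],
    [0, [17, 19, 0], [0, 0, -0.084]],
    [0, [15, 21, 0], [0, 0, -0.084]],
    [0, [12, 20, 0], [0, 0, -0.084]],
    [0, [8, 15, 0], [0, 0, -0.06]],
    [0, [0, 0, 0], [0, 0, 0]],
  ],
)

```text
t: 8.72
tcp_pos: [0.6024, -0.1447, 0.1072]
tool_rot: [-178.5, -0.8, 105.5]
wrist_force: [-0.0, -0.0, -1.4]
gripper_width: 0.0224
```

```bash
python3 st.py; python3 -c "
from h import *
d=snap('wrist','w7');snap('side','s7');snap('scene','c7')
"
```

```text
8.725 [ 0.60238058 -0.14465733  0.10716955] [-178.46834721   -0.75119328  105.51378874] [-14.3  23.3  31.7  95.9 -12.9  66.3  36.5] [-0.04 -0.01 -1.38] 0.022397873356398375
```

View pics/w7.png

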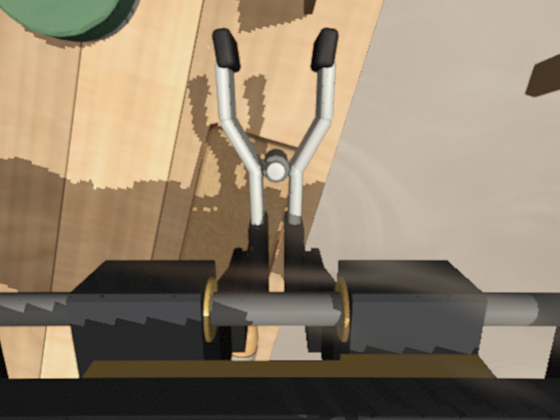

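View pics/s7.png

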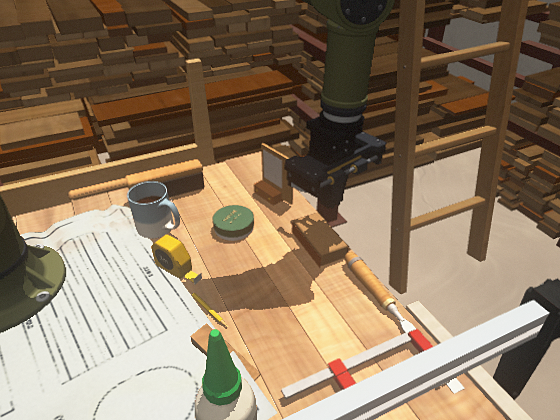

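View pics/c7.png

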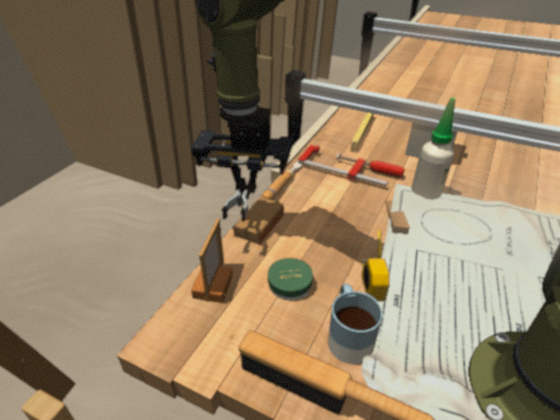

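```bash
python3 - <<'E'
from h import *
a=load('scene0')['pixels'];b=load('side0')['pixels']
def cr(im,x,y,w,h,f): return cv2.resize(im[y:y+h,x:x+w,::-1],None,fx=f,fy=f,interpolation=cv2.INTER_LINEAR)
cv2.imwrite('pics/ca.png',cr(a,192,215,40,60,10)); cv2.imwrite('pics/cb.png',cr(b,255,135,50,60,10))
cv2.imwrite('pics/cab.png',cv2.hconcat([cv2.imread('pics/ca.png')[:,:390],cv2.imread('pics/cb.png')[:,:400]]))
E
```

```text
(no output)
```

View pics/cab.png

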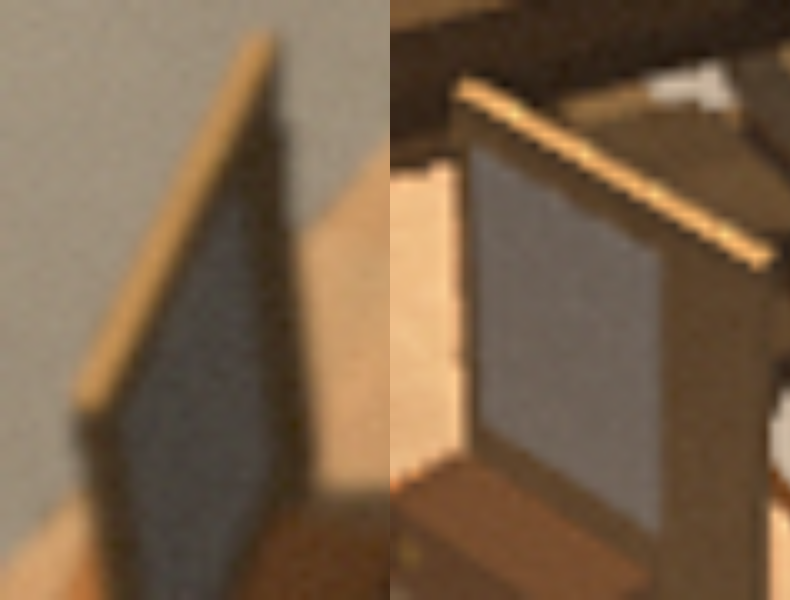

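```bash
cat > card.py <<'E'
from st import *
E=np.array([.582,-.0145]);yaw=105.5
u=np.array([np.cos(np.radians(yaw)),np.sin(np.radians(yaw))]);n=np.array([-u[1],u[0]])
def tgt(ov,z=.0795,piv=.046,lat=0.0):
    # TCP target so jaw pad ends (piv+.050 ahead of TCP) are ov past edge
    g=E+u*(ov-piv-.050)+n*lat
    return np.r_[g,z]
def report(*a,**k):
    g=tgt(*a,**k)
    print('tgt',g.round(4),'shift',((np.linalg.inv(T)@np.r_[g,1])[:3]*1000).round(1),'turn',(R.from_matrix(T[:3,:3]).inv()*R.from_euler('xyz',[180,0,yaw],degrees=True)).as_rotvec().round(3))
E
python3 - <<'E'
from card import *
d=load('w7'); Tt=np.linalg.inv(T)
# tool coords of clip points, rays cut at tool z
Tc=np.array(Tt@d['T'])
d2=dict(d);d2['T']=np.array([[0.0014,-.9602,-.2794,.0765],[1,.0035,-.0073,-.0026],[.008,-.2794,.9601,-.1455],[0,0,0,1]])
print('pin tool',onz(d2,[(275,170)],-.0125)*1000,'tips',onz(d2,[(220,33),(331,33)],-.0085)*1000)
report(-.030,z=.1)
report(-.030)
E
```

```text
8.875 [ 0.60121851 -0.14715572  0.1081086 ] [-178.47798406   -0.68550668  105.29401573] [-14.2  23.2  31.9  95.9 -12.9  66.3  36.4] [ 0.34 -0.33 -0.57] 0.02269433915894046
pin tool [[ 53.00356174  -4.03323997 -12.5       ]] tips [[ 99.11394762 -22.75516673  -8.5       ]
 [ 99.11764796  14.85729287  -8.5       ]]
tgt [ 0.6157 -0.1359  0.1   ] shift [ 6.9 17.1  7.7] turn [-0.027 -0.012 -0.003]
tgt [ 0.6157 -0.1359  0.0795] shift [ 6.7 17.7 28.2] turn [-0.027 -0.012 -0.003]
```

```bash
python3 - <<'E'
from card import *
d=snapshot('wrist'); M=np.array(d['T_tool_cam']);print(M.round(4)); np.save('tc.npy',M)
d2=dict(load('w7'));d2['T']=M
print('pin tool',onz(d2,[(275,170)],-.0125)*1000,'tips',onz(d2,[(220,33),(331,33)],-.0085)*1000)
E
```

```text
8.875 [ 0.60121851 -0.14715572  0.1081086 ] [-178.47798406   -0.68550668  105.29401573] [-14.2  23.2  31.9  95.9 -12.9  66.3  36.4] [ 0.34 -0.33 -0.57] 0.02269433915894046
[[ 4.000e-04 -9.607e-01 -2.777e-01  7.610e-02]
 [ 1.000e+00  6.000e-04 -7.000e-04 -5.000e-04]
 [ 8.000e-04 -2.777e-01  9.607e-01 -1.492e-01]
 [ 0.000e+00  0.000e+00  0.000e+00  1.000e+00]]
pin tool [[ 52.15298273  -0.99835456 -12.5       ]] tips [[ 99.53192792 -20.14045329  -8.5       ]
 [ 99.5439893   18.49916214  -8.5       ]]
```

Emit:
arm_command(
  commands=[
    [0, [3, 8, 4], [-0.013, -0.006, 0]],
    [0, [3, 8, 4], [-0.013, -0.006, -0.003]],
    [0, [0, 0, 0], [0, 0, 0]],
  ],
)

```text
t: 9.3
tcp_pos: [0.6152, -0.1378, 0.1]
tool_rot: [179.9, 0.1, 105.3]
wrist_force: [-0.3, -0.6, -1.0]
gripper_width: 0.0224
```

```bash
python3 -c "
from card import *
report(-.03);snap('wrist','w8')"
```

```text
9.3 [ 0.61520407 -0.13776192  0.0999713 ] [1.79858435e+02 5.11756541e-02 1.05312486e+02] [-14.9  23.6  31.4  96.3 -13.5  63.8  35.7] [-0.26 -0.58 -1.  ] 0.022357942585709674
tgt [ 0.6157 -0.1359  0.0795] shift [ 1.7  0.9 20.5] turn [ 0.002  0.001 -0.003]
```

View pics/w8.png

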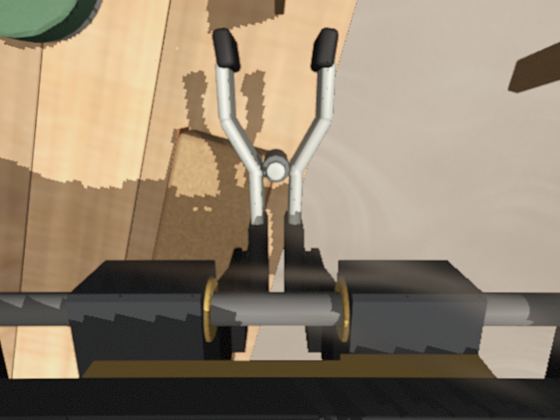

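Emit:
arm_command(
  commands=[
    [0, [2, 1, 10], [0, 0, -0.003]],
    [0, [0, 0, 9], [0, 0, 0]],
    [0, [0, 0, 0], [0, 0, 0]],
  ],
)

```text
t: 9.72
tcp_pos: [0.6152, -0.1361, 0.0796]
tool_rot: [179.9, 0.1, 105.5]
wrist_force: [0.1, -0.6, -1.0]
gripper_width: 0.0225
```

```bash
python3 -c "
from card import *
report(-.03);b=snap('side','s9');a=snap('scene','c9')
def cr(im,x,y,w,h,f): return cv2.resize(im[y:y+h,x:x+w,::-1],None,fx=f,fy=f,interpolation=cv2.INTER_LINEAR)
cv2.imwrite('pics/x9.png',cv2.hconcat([cr(a['pixels'],190,150,80,120,5),cr(b['pixels'],255,135,80,120,5)]))
for d in (a,b): print(proj(d,[[.582,-.0145,.12],[.582,-.0145,.075],[.582,-.0145,0.04]]+[(T@[x/1000,y/1000,-.0085,1])[:3] for x,y in ((99,19),(99,-19))]).round(1).tolist())
"
```

```text
9.725 [ 0.61515091 -0.13608281  0.07955859] [1.79909640e+02 6.12434442e-02 1.05456808e+02] [-14.6  24.8  31.   97.3 -14.2  61.7  36.2] [ 0.11 -0.58 -1.03] 0.022522678556696922
tgt [ 0.6157 -0.1359  0.0795] shift [0.  0.5 0.1] turn [ 0.002  0.001 -0.001]
[[219.5, 217.9], [221.4, 236.0], [222.8, 249.2], [215.8, 220.7], [234.7, 223.2]]
[[291.4, 159.9], [291.1, 177.9], [290.9, 191.3], [306.3, 174.8], [293.1, 181.6]]
```

View pics/x9.png

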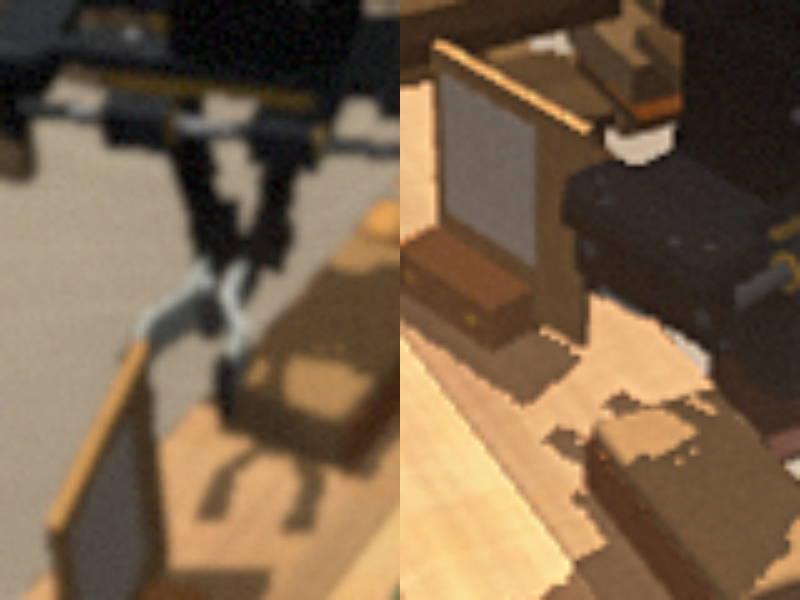

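Both cameras agree on the card's line; they differ only along it, by about 5 mm either way, which is harmless. In the scene crop the jaws straddle the card's line. I'll go in part-way and look down with the wrist camera.

Emit:
arm_command(
  commands=[
    [0, [8, 1, 0], [0.001, 0, 0]],
    [0, [10, 0, 0], [0.001, 0, 0]],
    [0, [10, 0, 0], [0, 0, 0]],
    [0, [6, 0, 0], [0, 0, 0]],
    [0, [0, 0, 0], [0, 0, 0]],
  ],
)

```text
t: 10.45
tcp_pos: [0.6077, -0.0996, 0.0813]
tool_rot: [179.9, 0.1, 105.5]
wrist_force: [-1.1, 0.3, -0.3]
gripper_width: 0.022
```

```bash
python3 -c "
from card import *
report(.022);snap('wrist','w10')"
```

```text
10.45 [ 0.60768843 -0.09964038  0.08131528] [1.79859012e+02 6.45605572e-02 1.05536527e+02] [-18.1  22.9  30.6  99.3 -13.1  61.1  32.4] [-1.07  0.34 -0.34] 0.022001417801587313
tgt [ 0.6018 -0.0858  0.0795] shift [14.9 -2.   1.8] turn [0.002 0.001 0.001]
```

View pics/w10.png

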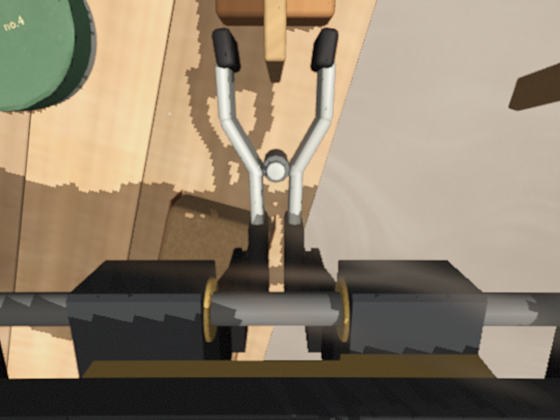

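The wrist view shows the card's top as a light strip at columns 264–286, ending at row 62. The edge runs down to about row 75. It lies midway between the jaw tips at columns 226 and 325.

```bash
python3 - <<'E'
from card import *
M=np.load('tc.npy');d=load('w10');im=d['pixels']
cv2.imwrite('pics/w10c.png',cv2.resize(im[0:110,195:355,::-1],None,fx=5,fy=5,interpolation=cv2.INTER_LINEAR))
d['T']=M
print('card top end, faces',onz(d,[(264.5,61.5),(285.5,61.5),(265,5),(285,5)],-.0387)*1000)
print('mid edge z=.075 row for x',proj(d,[(.099,0,.006),(.085,0,.006)]))
print(onz(d,[(216,32),(334,32),(236,55),(315,55)],-.0085)*1000)
E
```

```text
10.5 [ 0.60773028 -0.10008533  0.08134212] [1.79858181e+02 7.96013701e-02 1.05512663e+02] [-18.   22.9  30.6  99.3 -13.1  61.1  32.4] [ 0.44  0.68 -0.42] 0.022416840042899962
card top end, faces [[ 87.27599218  -3.81839878 -38.7       ]
 [ 87.27819348   2.0439026  -38.7       ]
 [101.32682087  -3.56167229 -38.7       ]
 [101.32833788   1.79965307 -38.7       ]]
mid edge z=.075 row for x [[277.70775645  41.47690324]
 [277.64839776  79.97575978]]
[[ 99.84510042 -21.51748444  -8.5       ]
 [ 99.85849381  19.52808582  -8.5       ]
 [ 92.46730879 -14.79189471  -8.5       ]
 [ 92.47710017  13.15179784  -8.5       ]]
```

View pics/w10c.png

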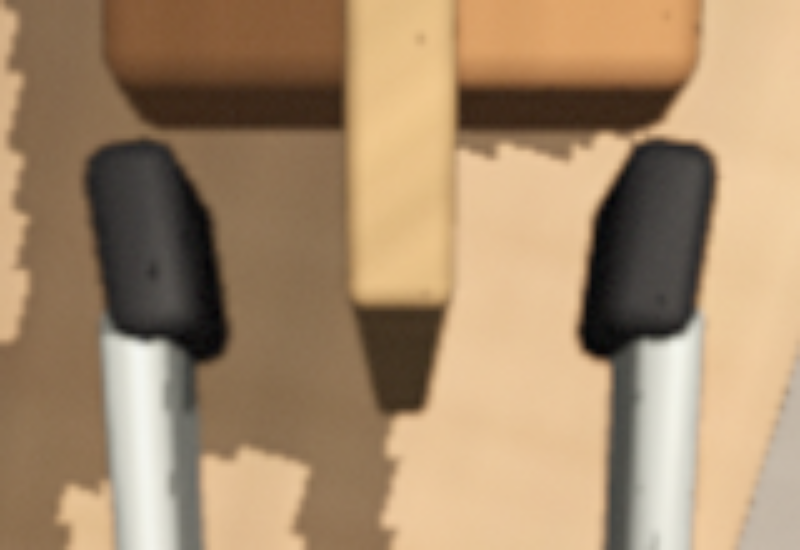

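The jaw ends are already about 12 mm past the edge, with roughly 11 mm clear on each side. I'll go another 12 mm.

Emit:
arm_command(
  commands=[
    [0, [5, 0, 1], [0, 0, 0]],
    [0, [5, 0, 1], [0, 0, 0]],
    [0, [2, 0, 0], [0, 0, 0]],
    [0, [0, 0, 0], [0, 0, 0]],
    [0, [0, 0, 0], [0, 0, 0]],
    [0, [0, 0, 0], [0, 0, 0]],
  ],
)

```text
t: 11.25
tcp_pos: [0.6043, -0.089, 0.0792]
tool_rot: [179.9, 0.1, 105.4]
wrist_force: [0.5, -0.4, -0.9]
gripper_width: 0.0217
```

```bash
python3 - <<'E'
from card import *
report(.022)
d=snap('wrist','w11');a=snap('scene','c11');b=snap('side','s11')
def cr(im,x,y,w,h,f): return cv2.resize(im[y:y+h,x:x+w,::-1],None,fx=f,fy=f,interpolation=cv2.INTER_LINEAR)
cv2.imwrite('pics/x11.png',cv2.hconcat([cr(a['pixels'],180,160,80,120,5),cr(b['pixels'],245,115,80,120,5)]))
s=telemetry.observe();print(s['t'],s['tcp_pos'],s['joint_vel'].round(2))
E
```

```text
11.25 [ 0.60428413 -0.08901162  0.07917992] [1.79868215e+02 1.24410882e-01 1.05421905e+02] [-19.1  22.4  30.5 100.2 -12.8  60.7  31.2] [ 0.5  -0.44 -0.93] 0.02168664350636696
tgt [ 0.6018 -0.0858  0.0795] shift [ 3.8 -1.6 -0.3] turn [ 0.002  0.002 -0.001]
11.4 [ 0.60430446 -0.08896699  0.07918467] [-0.06 -0.14 -0.06  0.04 -0.05  0.    0.08]
```

View pics/w11.png

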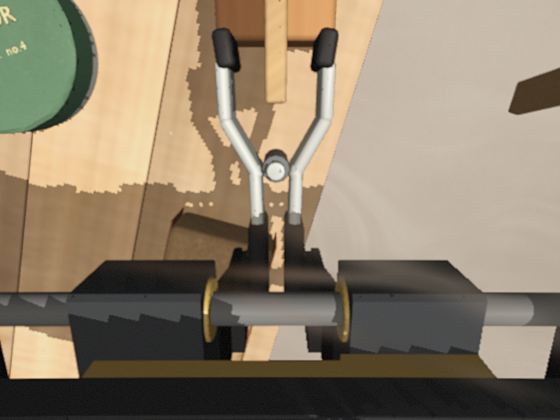

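View pics/x11.png

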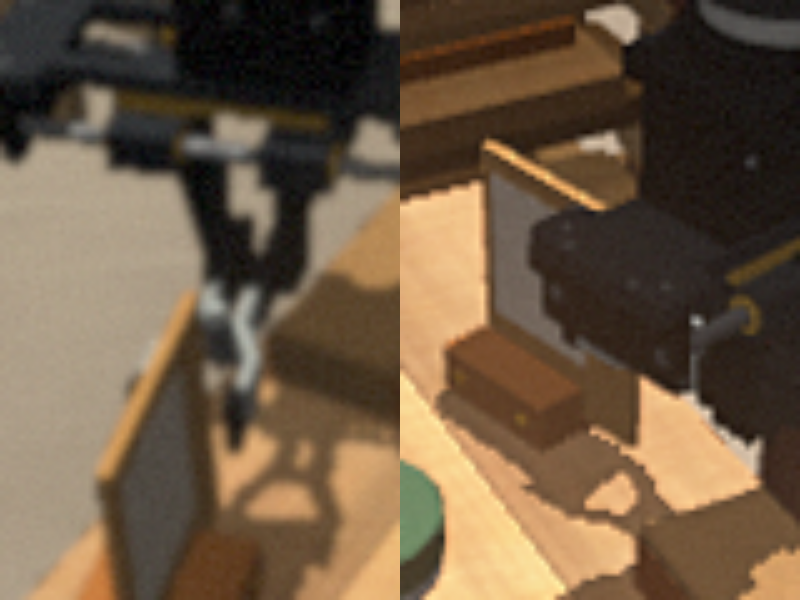

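Card top's end is now at row 103, columns 265–287, midway between the jaws; one jaw is on each face in the scene view too.

```bash
python3 - <<'E'
from card import *
d=load('w11');d['T']=np.load('tc.npy')
print(onz(d,[(265.5,103),(286.5,103)],-.0408)*1000,onz(d,[(216,32),(334,32),(238,55),(314,55)],-.0085)*1000,onz(d,[(275,170)],-.0125)*1000)
# stand moved? mid edge in scene0 vs c11: mount-end card corner patch
for x,y in (('scene0','c11'),('side0','s11')):
    p,q=load(x)['pixels'],load(y)['pixels']
    x0,y0=(190,245) if 'scene' in x else (250,130)
    t=p[y0:y0+50,x0:x0+25];r=cv2.matchTemplate(q[y0-5:y0+55,x0-5:x0+30],t,cv2.TM_CCOEFF_NORMED);print(x,cv2.minMaxLoc(r))
E
```

```text
11.4 [ 0.60430446 -0.08896699  0.07918467] [1.79865545e+02 1.23370935e-01 1.05423637e+02] [-19.1  22.4  30.5 100.2 -12.8  60.7  31.2] [ 0.18 -0.35 -1.3 ] 0.022445211690219017
[[ 76.17779693  -3.56650011 -40.8       ]
 [ 76.1803355    2.36249707 -40.8       ]] [[ 99.84510042 -21.51748444  -8.5       ]
 [ 99.85849381  19.52808582  -8.5       ]
 [ 92.46832446 -14.08453692  -8.5       ]
 [ 92.47736512  12.79822407  -8.5       ]] [[ 52.15298273  -0.99835456 -12.5       ]]
scene0 (0.5716448426246643, 0.9963114857673645, (10, 10), (5, 5))
side0 (0.42899906635284424, 0.97829270362854, (10, 10), (5, 5))
```

The jaws overlap the card by about 23 mm and are centred to under 1 mm. The stand is unmoved and the arm is still, so I'm handing in.

```bash
python3 -c "
from rig import *
print(finish_job())"
```

```text
the job is handed in; nothing more can be done
None
```

The clip is held squeezed at the card's free edge with one jaw on each face and nothing touching the card. I handed the job in at about 11.4 s of the 38 s allowed; no verdict was reported.

**What I did:** I gripped the handles and squeezed them to the stop, where the fingers read about 22 mm. I then lifted the clip off the bench, swung it over the sanding block and brought it in level along the card, with its mid-height about 75 mm above the bench.

**Last checks:**
- **Overlap:** the jaw ends are about 23 mm past the edge.
- **Clearance:** the card sits midway between the jaws to within about 0.5 mm, leaving roughly 10 mm free on each side.
- **Level and still:** tilt is under 0.2° and the joints are at rest. The wrist force is about 1 N, which is just the clip's weight.
- **Stand:** image matching against the first pictures shows the card and its foot did not move.
- **Tin and sanding block:** I did not measure these afterwards. The path stayed clear of both, the wrist force showed no contact, and they look undisturbed in the pictures.

**Disagreements:**
- **Card edge position:** the two fixed cameras differed by about 10 mm on where the edge lay along the card, so I set the depth from the wrist camera.
- **Grip position:** the wrist camera puts the pivot 50–52 mm ahead of the tool point instead of the planned 46 mm, which is still well within the grips.

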